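# Hang a finished lid on the drying rail

### The job

Take the carrier that holds the round brass lid out of the wooden rack and hook it over the drying rail, in the left half of the rail as the robot sees it and well clear of the middle. Then slide it along the rail to the right, without lifting it off, until it drops into the notch in the top of the rail, and leave it hanging there straight by itself, no more than gently swaying. Leave the carrier with the square plaque in the rack, and do not disturb the ewer, the mug or the hammer.

Things in the scene. Friction and masses are not known exactly. Their poses are not given: they have to be found in the camera images.
- lid_carrier: Hanger 192 mm tall of plain aluminium flat bar 8 mm thick, with a round brass lid (68 mm across, 14 mm thick, knobs to 14 mm out on both faces) centred 68 mm up; 0.15 to 0.3 kg. Origin: underside of its foot; z up, x in the bar's plane, y across its thickness. Stem 24 mm wide up to 104, hook 104 to 148, lug above. Starts upright in a rack socket. Hung on the rail, its x is the stand's x.
- lid_carrier_lug (a point): Middle of the grip lug, 170 mm above the foot: the lug is 30 mm wide in x, 8 mm thick in y and spans heights 148 to 192. Pinch it from above across y.
- lid_carrier_saddle (a point): Middle of the saddle, 140 mm above the foot: the flat underside of the hook that rests on the rail's top, 22 mm wide in x between the back leg (x -19 to -11 mm, going down to the stem) and the front lip (x +11 to +19 mm, hanging down to height 126).
- lid_carrier_mouth (a point): Middle of the hook's mouth (x +15, height 115 mm), open towards the carrier's +x: a gap 22 mm high between the lip's end (126) and the stem's flat top (104). The rail enters through it in the carrier's -x direction; then the carrier is lowered until the saddle rests on the rail.
- plaque_carrier: An equal carrier holding a square brass plaque (64 x 64 x 14 mm) instead of the round lid. It stands in the other socket and must stay there. Both reach 200 mm above the table in the rack, so one lifted over the other needs its foot above that. A carrier hung and let go sways for 1 to 4 s.
- rack: Fixed wooden block 70 x 170 x 32 mm; origin at the centre of its underside, z up. Two sockets at y -46 and +46 mm, each 27 x 10.5 mm, 24 mm deep (floor 8 mm above the table): a carrier comes free when lifted straight up by more than 24 mm. Which carrier is in which socket varies; both have the rack's yaw.
- stand: Fixed stand of the drying rail; origin at the centre of the underside of its foot plate (90 x 420 x 12 mm), z up, y along the rail, +y to the robot's left. Posts at y -180 and +180 mm; their clamp heads (34 mm wide in x, 26 mm along y) rise 10 mm above the rail, brass nuts 22 mm.
- rail_mid (a point): Middle of the rail's top between the posts, 240 mm above the table, axes as the stand. The rail is a flat steel bar 12 mm wide (x) and 14 mm high. It is clamped differently each time: one notch in its top, 16 mm long (along y), 8 mm deep, with upright walls, lies 15 to 105 mm right (-y) of this point. Its place is not measured: look or feel for it; the carrier drops 8 mm into it.
- rail_left (a point): Left end of the free rail top, at the left clamp head, 167 mm from the middle.
- ewer: Brass ewer 145 mm tall with spout and handle, loose on the bench; origin at the centre of its underside. Leave alone.
- mug: White mug 90 mm tall, loose; origin at the centre of its underside. Leave alone.
- hammer: Hammer lying on the bench, loose; origin under its middle. Leave alone.

How it is judged:
On the way, in this order (a step that is already met when the one before it is completed fails the run):
1. the lid carrier is hooked on the rail, its saddle resting on the rail's top in the left half (at least 25 mm left of the middle) (x of lid_carrier_saddle in the frame of stand between -0.013 and 0.013 m and y of lid_carrier_saddle in the frame of stand between 0.025 and 0.17 m and z of lid_carrier_saddle in the frame of stand between 0.2365 and 0.2455 m and angle between lid_carrier's own z axis and vertical below 0.25 rad), for 0.2 s.
2. still hooked, saddle on the rail's top (within 5 mm), it slides past the middle of the rail (x of lid_carrier_saddle in the frame of stand between -0.013 and 0.013 m and y of lid_carrier_saddle in the frame of stand between -0.01 and 0.015 m and z of lid_carrier_saddle in the frame of stand between 0.2365 and 0.2455 m and angle between lid_carrier's own z axis and vertical below 0.25 rad), for 0.05 s.
At the end, for the whole second after the job is handed in: The lid carrier hangs released with its saddle in the notch (4.5 to 11 mm below the rail top, within 13 mm of its centre line), within 0.15 rad of upright, swaying under 0.08 m/s and 0.6 rad/s at most; the plaque carrier is in its socket (moved under 20 mm) (x of lid_carrier_saddle in the frame of stand between -0.013 and 0.013 m and y of lid_carrier_saddle in the frame of stand between -0.12 and 0 m and z of lid_carrier_saddle in the frame of stand between 0.229 and 0.2355 m and angle between lid_carrier's own z axis and vertical below 0.15 rad and linear speed of lid_carrier below 0.08 m/s and angular speed of lid_carrier below 0.6 rad/s and distance of plaque_carrier from where it was at the start of the episode below 0.02 m); the robot touches nothing.
It fails at once if the plaque carrier is moved by more than 20 mm (distance of plaque_carrier from where it was at the start of the episode above 0.02 m).
It fails at once if the ewer is moved by more than 20 mm (distance of ewer from where it was at the start of the episode above 0.02 m).
It fails at once if the mug is moved by more than 20 mm (distance of mug from where it was at the start of the episode above 0.02 m).
It fails at once if the hammer is moved by more than 20 mm (distance of hammer from where it was at the start of the episode above 0.02 m).
It also fails if it takes over 64 s, if anything falls off the work surface, if the arm or the gripper's body presses on something with over 40 N, if the wrist force passes 120 N, or if a joint passes its speed limit or range.

### The arm

A 6-joint arm with a two-finger parallel gripper is mounted at the origin on the work surface. World frame = base frame: x ahead of the robot, y to its left, z up, the work surface at z = 0. Lengths are in m, angles in rad, forces in N, time in s.
With the tool pointing down it reaches from about 0.25 to 0.725 m from the base axis. Payload 4 kg.
Tool frame: the origin (TCP) lies at the very end of the fingers, on their centre line; the grasp point (between the pads) lies 19 mm behind it; z points along the fingers, y is the line along which they close (so a half turn about z gives the same grasp; the last joint's range is limited). The gripper opens to 85 mm and grips with 20 to 120 N. Pads are 22 mm wide; open, the fingers measure 114 mm over their backs; the gripper's body (76 mm by 85 mm) begins 54 mm behind the grasp point. The pads swing forward as they close: fully open they stand 13 mm farther back than shut.
Start: joints at [-1.246, 0.241, 0.005, 1.335, 0, 1.571], TCP at [0.16, -0.474, 0.231] pointing down, gripper open.
Joint ranges: [-2.72, 2.72], [-1.05, 1.87], [-1.09, 1.28], [-1.99, 2.15], [-1.42, 1.44], [-3.14, 3.14]. Speed limits (rad/s): [2.79, 2.79, 3.14, 3.14, 3.14, 3.14].

### API

Orientations are given as a unit quaternion [x, y, z, w].
In Python, from workcell import bot, vision, workorder gives the robot as it stands.
- The arm moves only by the shell command python3 -m creep 'ROWS' [OPENING]. ROWS is JSON, a list of rows, each a list of 2 entries, a list of its own where there are three numbers: the shift along the tool's x, y, z in mm, then the turn, a rotation vector about the tool's x, y, z in rad. In form: [[[dx, dy, dz], [wx, wy, wz]], ...]. A call has 1 to 12 rows; each row shifts and turns the commanded pose from where the row before left it, along the tool's axes as they then stand; what a row does not reach is not made up. A row lasts 1/8 s, in which the tool goes at most 62.5 mm and 10.7 degrees, less where a joint would pass 70% of its speed; a pose out of reach is approached as far as the arm can. A call is refused whole if a number of a shift passes 62.5 or a number of a turn 0.188, either way. A call with a gripper value outside its range is refused whole. OPENING is the finger opening in mm, from 0 to 85.4, set as the call begins (- or left out, the last holds). The fingers move at their own pace and stop on an object; the grip force is fixed at half the most. Time passes only in rows, so rows that do not move let the fingers close. It gives the time, the measured TCP pose, the force, the opening and the grip force at its end, in the units of the state.
- bot.get_obs(): the state, without advancing time (a new reading comes with each control period).
- vision.camera(name): name is "side" or "top"; returns a dict with "image" (480x640x3 uint8, blue, green, red), "z_map" (480x640 float32, m along the optical axis (not along the pixel's ray), 0 where there is no reading), "K" (3x3 intrinsics, pixels), "k1" (the pictures are not rectified: a ray, as slopes to the right and down, at radius r is drawn at 1 + k1 r^2 times it, then the intrinsics apply), "rvec" (rotation vector, rad) and "tvec" (3), from world to camera coordinates, as OpenCV has them. Camera axes: x right, y down, z forward; pixel columns grow to the right and rows downward; lengths in m; the calibration is good to about 2 mm. A picture is of the moment at which its call begins.
- workorder.job_done(): hands the job in; it is judged then, once.
Trained networks look in a picture, given as the dict that the camera call returned (one of the last four; its "shot" number tells which), for a name from the list of things; names that differ only in an ending like _2 or _b are one class to them, and where a whole thing is asked for, a point or a joint stands for the part that bears it (a point fixed in the world has none). Each returns a list of dicts, best first, with "score" (0 to 1); they miss things now and then, are a little off and sometimes report something else, mostly with a low value. They report only what shows in the picture. A call takes as long as a camera call.
- vision.spot_in(picture, query): "position" ([column, row] in pixels, amid what is visible of it).
- vision.place_of(picture, query): "position" ([column, row] in pixels: a listed point, or the origin of a listed thing).
The state is a dict: "clock": time; "joint_pos": joint angles; "joint_vel": joint speeds; "tau": joint torques, N m; "eef_pos": TCP position; "tool_rot": TCP orientation; "ft_force": force on the tool from outside, world axes, zero at the start; "ft_torque": the same for the moment, N m; "grip_width": finger opening in m; "grasp_force": force on a finger pad.
Only numpy, scipy, OpenCV 4.12 (cv2) and the standard library are available. Lean on these libraries where they do the work, as an engineer would, in place of code of your own. Each camera call takes 0.05 s, during which the arm holds its last target. There are 200 camera calls.

## Working session

There is one attempt and no reset: what is moved stays moved. The work goes in short steps, Python scripts to look and compute and a shell command to move; the robot and the scene stay as the last step left them, time stands still between calls to the robot, and variables do not carry over. Pictures are saved under pics/ and viewed, at most 10 in all, crops included, and the job is handed in when it is done.

```bash
mkdir -p pics
cat > h.py <<'E'
import numpy as np, cv2
from workcell import bot, vision, workorder
from scipy.spatial.transform import Rotation as R
def ray(c,px):
    K=c["K"]; d=np.array([(px[0]-K[0,2])/K[0,0],(px[1]-K[1,2])/K[1,1]])
    u=d.copy()
    for _ in range(20): u=d/(1+c["k1"]*(u@u))
    return np.array([u[0],u[1],1.])
def world(c,px,z=None,rad=1):
    Rm=cv2.Rodrigues(np.array(c["rvec"],float))[0]; t=np.array(c["tvec"],float).ravel()
    r=Rm.T@ray(c,px); o=-Rm.T@t
    if z is not None: return o+r*(z-o[2])/r[2]
    x,y=int(round(px[0])),int(round(px[1]))
    w=c["z_map"][max(0,y-rad):y+rad+1,max(0,x-rad):x+rad+1]; w=w[w>0]
    return o+r*np.median(w) if len(w) else None
def cloud(c):
    K=c["K"]; v,u=np.mgrid[0:480,0:640]
    d=np.stack([(u-K[0,2])/K[0,0],(v-K[1,2])/K[1,1]],-1); s=d.copy()
    for _ in range(20): s=d/(1+c["k1"]*(s**2).sum(-1,keepdims=True))
    Z=c["z_map"]; P=np.dstack([s*Z[...,None],Z])
    Rm=cv2.Rodrigues(np.array(c["rvec"],float))[0]; t=np.array(c["tvec"],float).ravel()
    W=(P-t)@Rm; W[Z<=0]=np.nan
    return W
def proj(c,p):
    Rm=cv2.Rodrigues(np.array(c["rvec"],float))[0]; t=np.array(c["tvec"],float).ravel()
    q=Rm@np.array(p)+t; s=q[:2]/q[2]; s=s*(1+c["k1"]*(s@s)); K=c["K"]
    return [K[0,0]*s[0]+K[0,2],K[1,1]*s[1]+K[1,2]]
E
cat > a.py <<'E'
from h import *
np.set_printoptions(precision=4,suppress=True)
for n in ("side","top"):
    c=vision.camera(n); cv2.imwrite(f"pics/{n}0.png",c["image"])
    Rm=cv2.Rodrigues(np.array(c["rvec"],float))[0]; print(n,"cam at",-Rm.T@np.array(c["tvec"]).ravel(),"fwd",Rm[2],c["K"][0,0])
    for q,z in (("lid_carrier_lug",.178),("lid_carrier_saddle",.148),("lid_carrier",.008),("plaque_carrier",.008),("rack",0),("stand",0),("rail_mid",.24),("rail_left",.24),("ewer",0),("mug",0),("hammer",0)):
        for r in vision.place_of(c,q)[:2]: print(q,round(r["score"],2),np.round(r["position"],1),world(c,r["position"],z),world(c,r["position"]))
o=bot.get_obs();print(o)
E
python3 a.py
```

```text
side cam at [ 0.3221 -0.8984  1.1122] fwd [ 0.1579  0.7041 -0.6923] 569.8231421553382
lid_carrier_lug 0.58 [263.2 219.5] [0.4147 0.1541 0.178 ] [0.4144 0.151  0.1808]
lid_carrier_saddle 0.77 [265.9 227.9] [0.4199 0.1551 0.148 ] [0.4198 0.1539 0.1491]
lid_carrier 0.55 [268.6 270.6] [0.4172 0.1404 0.008 ] [0.4151 0.1179 0.0319]
plaque_carrier 0.7 [256.8 245.7] [0.3989 0.2407 0.008 ] [0.3926 0.1473 0.0986]
rack 0.75 [262.  256.7] [0.4078 0.2032 0.    ] [0.4033 0.1464 0.0574]
rack 0.49 [266.  228.8] [0.4347 0.313  0.    ] [0.4283 0.2444 0.0629]
stand 0.95 [356.6 296.1] [0.6257 0.0138 0.    ] [0.6221 0.0028 0.0135]
rail_mid 0.45 [270.9 234.5] [0.4184 0.0307 0.24  ] [ 0.4452  0.2887 -0.0022]
rail_left 0.77 [345.9 186.7] [0.6246 0.1642 0.24  ] [0.6245 0.164  0.2401]
ewer 0.95 [302.7 427.9] [ 0.4203 -0.3205  0.    ] [ 0.4147 -0.3537  0.064 ]
mug 0.63 [291.6 199.9] [0.5297 0.4265 0.    ] [0.5256 0.4003 0.022 ]
hammer 0.82 [288.5 346.9] [ 0.4273 -0.1071  0.    ] [ 0.4253 -0.1223  0.0213]
hammer 0.27 [358.6 294.4] [0.6323 0.0183 0.    ] [0.6295 0.0103 0.0097]
top cam at [0.414  0.0528 1.1673] f
[... 823 characters left out ...]
.5 301.3] [0.4055 0.1995 0.    ] [0.4057 0.1955 0.0318]
mug 0.7 [163.7 245.6] [0.5358 0.4257 0.    ] [0.527  0.3987 0.0844]
hammer 0.77 [384.2 295.2] [ 0.4288 -0.1193  0.    ] [ 0.4285 -0.1155  0.0255]
{'clock': 1.2, 'joint_pos': array([-1.246 ,  0.2406,  0.005 ,  1.3352, -0.    ,  1.5708]), 'joint_vel': array([ 0.0009, -0.0004, -0.0011, -0.0004,  0.0001,  0.0025]), 'tau': array([ -0.0005, -37.2222,  25.2692,   0.0015,  -0.0001,   0.    ]), 'eef_pos': array([ 0.1596, -0.4739,  0.2313]), 'tool_rot': array([ 0.9868,  0.1617, -0.    ,  0.    ]), 'ft_force': array([ 0.2222, -0.3745,  0.0033]), 'ft_torque': array([-0.0273,  0.0343,  0.0413]), 'grasp_force': 0.0, 'grip_width': 0.08526211101023261}
```

```bash
cat > b.py <<'E'
from h import *
np.set_printoptions(precision=4,suppress=True)
for n in ("side","top"):
    c=vision.camera(n); W=cloud(c).reshape(-1,3); x,y,z=W.T
    for nm,m in (("lugA",(abs(x-.418)<.05)&(abs(y-.155)<.03)&(z>.165)&(z<.21)),("lugB",(abs(x-.4)<.05)&(abs(y-.245)<.03)&(z>.165)&(z<.21)),("rail",(abs(x-.627)<.03)&(abs(y)<.14)&(z>.235)&(z<.25))):
        P=W[m]
        if len(P)<4: print(n,nm,len(P)); continue
        (cx,cy),(w,h),a=cv2.minAreaRect(P[:,:2].astype(np.float32))
        u,s,v=np.linalg.svd(P[:,:2]-P[:,:2].mean(0),full_matrices=False)
        print(n,nm,len(P),"mean",P.mean(0),"rect",np.array([cx,cy,w,h,a]),"dir deg",np.degrees(np.arctan2(v[0,1],v[0,0])),"zmax",P[:,2].max())
    # height profile along rail
    m=(abs(x-.63)<.006)&(z>.215)&(z<.27)
    ys=np.arange(-.12,.0,.004)
    print([(round(a*1000),round(1000*np.nanmedian(z[m&(abs(y-a)<.002)]),1)) for a in ys if (m&(abs(y-a)<.002)).any()])
    if n=="top":
        i=cv2.resize(c["image"][150:330,200:440],(800,600),interpolation=cv2.INTER_CUBIC); cv2.imwrite("pics/topc.png",i)
    else: cv2.imwrite("pics/sidec.png",cv2.resize(c["image"][140:340,220:440],(800,600),interpolation=cv2.INTER_CUBIC))
E
python3 b.py
```

```text
side lugA 155 mean [0.4147 0.1519 0.1855] rect [ 0.4144  0.1539  0.0304  0.0148 13.148 ] dir deg -170.85670389811128 zmax 0.20208921640776956
side lugB 144 mean [0.3967 0.2407 0.1841] rect [ 0.3969  0.2413  0.031   0.014  10.0176] dir deg -170.56700165511947 zmax 0.2015703066890692
side rail 502 mean [ 0.6336 -0.0092  0.2389] rect [0.6334 0.0001 0.0152 0.2802 3.7398] dir deg -86.16405220768179 zmax 0.24399193909076403
[(-120, np.float64(236.4)), (-116, np.float64(233.2)), (-112, np.float64(231.8)), (-108, np.float64(230.3)), (-104, np.float64(237.4)), (-100, np.float64(229.5)), (-96, np.float64(236.8)), (-92, np.float64(235.2)), (-88, np.float64(231.5)), (-84, np.float64(230.8)), (-80, np.float64(237.1)), (-76, np.float64(232.7)), (-72, np.float64(238.1)), (-68, np.float64(235.1)), (-64, np.float64(238.7)), (-60, np.float64(233.2)), (-56, np.float64(237.9)), (-52, np.float64(234.7)), (-48, np.float64(238.8)), (-44, np.float64(237.5)), (-40, np.float64(237.3)), (-36, np.float64(238.7)), (-32, np.float64(234.0)), (-28, np.float64(235.9)), (-24, np.float64(231.9)), (-20, np.float64(231.
[... 602 characters left out ...]
108, np.float64(237.6)), (-104, np.float64(233.4)), (-100, np.float64(235.1)), (-96, np.float64(232.6)), (-92, np.float64(235.3)), (-88, np.float64(235.5)), (-84, np.float64(235.1)), (-80, np.float64(233.0)), (-76, np.float64(237.7)), (-72, np.float64(239.4)), (-68, np.float64(237.4)), (-64, np.float64(238.2)), (-60, np.float64(237.4)), (-56, np.float64(239.0)), (-52, np.float64(237.5)), (-48, np.float64(238.5)), (-44, np.float64(237.3)), (-40, np.float64(238.7)), (-36, np.float64(238.2)), (-32, np.float64(238.0)), (-28, np.float64(237.5)), (-24, np.float64(230.5)), (-20, np.float64(228.5)), (-16, np.float64(230.9)), (-12, np.float64(237.5)), (-8, np.float64(239.2)), (-4, np.float64(238.2))]
```

View pics/side0.png

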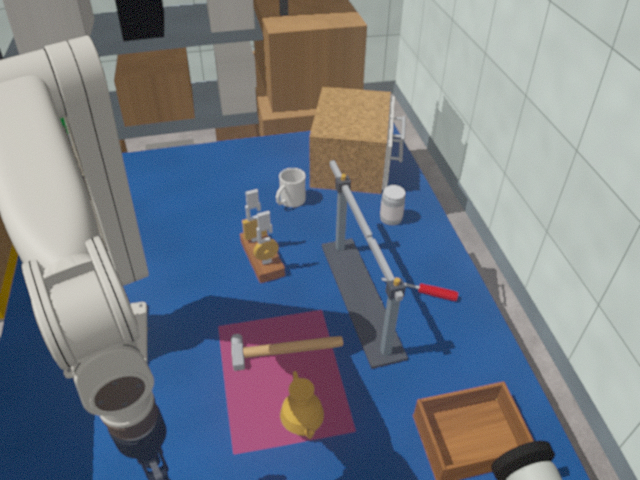

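View pics/top0.png

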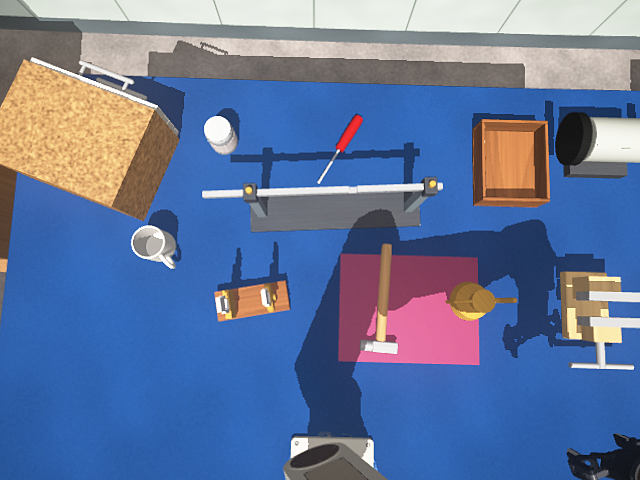

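```bash
python3 -m creep '[[[0,0,-15],[0,0,-0.18]],[[0,0,-15],[0,0,-0.18]]]' 50
cat > go.py <<'E'
# usage: go.py x y z yaw_deg n : prints straight-move per-row tool-frame shift to target, and yaw turn
import sys; from h import *
np.set_printoptions(precision=3,suppress=True)
o=bot.get_obs(); T=R.from_quat(o["tool_rot"]); p=np.array(o["eef_pos"]); X=T.as_matrix()[:,0]; yaw=np.degrees(np.arctan2(X[1],X[0]))
print("t",o["clock"],"p",p,"yaw",yaw,"zaxis",T.as_matrix()[:,2],"j",np.array(o["joint_pos"]),"F",np.array(o["ft_force"]),"w",o["grip_width"],"g",o["grasp_force"])
if len(sys.argv)>4:
    t=np.array([float(a) for a in sys.argv[1:4]]); dyaw=(float(sys.argv[4])-yaw+180)%360-180
    d=T.inv().apply(t-p)*1000; print("tool shift mm",d,"turn about tool z rad",-np.radians(dyaw),"alt",-np.radians(dyaw-np.sign(dyaw)*180))
E
python3 go.py 0.4155 0.154 0.26 190.3
```

```text
clock: 1.55
eef_pos: [0.1595, -0.4737, 0.2615]
tool_rot: [0.941, 0.339, 0.0, -0.0]
ft_force: [-1.2, -0.3, 0.5]
grip_width: 0.0517
grasp_force: 0.0
t 1.55 p [ 0.16  -0.474  0.261] yaw 39.57556777417344 zaxis [-0.     0.001 -1.   ] j [-1.246  0.23   0.07   1.411  0.     1.205] F [-1.172 -0.283  0.505] w 0.05169095154042298 g 0.0
tool shift mm [ 597.22  -320.737    1.804] turn about tool z rad -2.63063760553972 alt 0.5109550480500735
```

View pics/sidec.png

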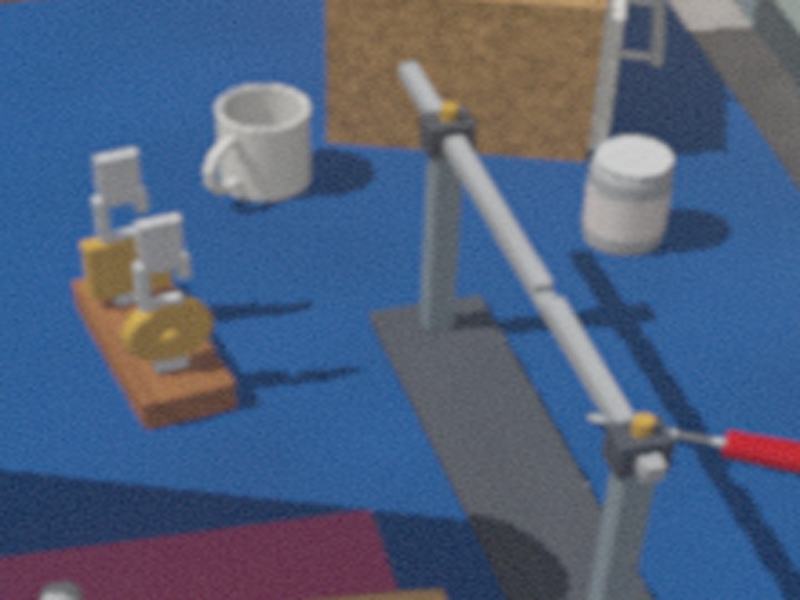

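```bash
python3 -m creep '[[[0,0,0],[0,0,-0.187]],[[0,0,0],[0,0,-0.187]],[[0,0,0],[0,0,-0.187]],[[0,0,0],[0,0,-0.187]],[[0,0,0],[0,0,-0.187]],[[0,0,0],[0,0,-0.187]],[[0,0,0],[0,0,-0.187]],[[0,0,0],[0,0,-0.187]],[[0,0,0],[0,0,-0.187]],[[0,0,0],[0,0,-0.187]],[[0,0,0],[0,0,-0.187]],[[0,0,0],[0,0,-0.187]]]' >/dev/null; python3 -m creep '[[[0,0,0],[0,0,-0.187]],[[0,0,0],[0,0,-0.187]]]'>/dev/null;  python3 go.py 0.4155 0.154 0.26 190.3
```

```text
t 3.3 p [ 0.16  -0.474  0.261] yaw -170.40904584029633 zaxis [ 0. -0. -1.] j [-1.246  0.23   0.069  1.41   0.    -1.413] F [0.357 0.286 0.982] w 0.050023545958109934 g 0.0
tool shift mm [-356.964  576.458    1.291] turn about tool z rad -0.012375184460740535 alt 3.1292174691290526
```

```bash
python3 -m creep '[[[-29.7,48,0],[0,0,0]],[[-29.7,48,0],[0,0,0]],[[-29.7,48,0],[0,0,0]],[[-29.7,48,0],[0,0,0]],[[-29.7,48,0],[0,0,0]],[[-29.7,48,0],[0,0,0]],[[-29.7,48,0],[0,0,0]],[[-29.7,48,0],[0,0,0]],[[-29.7,48,0],[0,0,0]],[[-29.7,48,0],[0,0,0]],[[-29.7,48,0],[0,0,0]],[[-29.7,48,0],[0,0,-0.012]]]' >/dev/null; python3 -m creep '[[[0,0,0],[0,0,0]]]' ; python3 go.py 0.4155 0.154 0.161 190.3
```

```text
clock: 4.92
eef_pos: [0.4198, 0.155, 0.2607]
tool_rot: [-0.089, 0.996, 0.0, -0.0]
ft_force: [0.2, -0.0, -0.1]
grip_width: 0.0502
grasp_force: 0.0
t 4.925 p [0.42  0.155 0.261] yaw -169.75694717500582 zaxis [-0.  0. -1.] j [ 0.353  0.125 -0.061  1.385  0.     0.175] F [ 0.182 -0.045 -0.055] w 0.05017747433814193 g 0.0
tool shift mm [ 4.357 -0.277 99.662] turn about tool z rad -0.0009939157035606801 alt 3.1405987378862323
```

```bash
python3 -m creep '[[[2,0,20],[0,0,0]],[[2,0,20],[0,0,0]],[[0,0,20],[0,0,0]],[[0,0,20],[0,0,0]],[[0,0,19],[0,0,0]],[[0,0,0],[0,0,0]]]' 50; python3 -m creep '[[[0,0,0],[0,0,0]],[[0,0,0],[0,0,0]],[[0,0,0],[0,0,0]],[[0,0,0],[0,0,0]]]' 0; python3 go.py
```

```text
clock: 5.68
eef_pos: [0.4134, 0.1498, 0.1613]
tool_rot: [-0.086, 0.996, -0.001, -0.002]
ft_force: [0.0, -0.3, 0.2]
grip_width: 0.05
grasp_force: 0.0
clock: 6.18
eef_pos: [0.4156, 0.1518, 0.1633]
tool_rot: [-0.087, 0.996, 0.001, 0.001]
ft_force: [-0.5, 1.5, 5.5]
grip_width: 0.0074
grasp_force: 59.7
t 6.175 p [0.416 0.152 0.163] yaw -170.06158491288957 zaxis [ 0.002  0.002 -1.   ] j [ 0.35   0.17  -0.267  1.131  0.001  0.176] F [-0.484  1.532  5.459] w 0.0074343572942474475 g 59.681503772735596
```

```bash
python3 -m creep '[[[0,0,-6],[0,0,0]],[[0,0,-10],[0,0,0]],[[0,0,-12],[0,0,0]],[[0,0,-15],[0,0,0]],[[0,0,-20],[0,0,0]],[[0,0,-25],[0,0,0]],[[0,0,-22],[0,0,0]],[[0,0,0],[0,0,0]]]'; python3 go.py 0.57 0.077 0.273 183.8
```

```text
clock: 7.18
eef_pos: [0.4159, 0.151, 0.2743]
tool_rot: [-0.086, 0.996, -0.0, 0.002]
ft_force: [-0.6, 0.5, -2.0]
grip_width: 0.0073
grasp_force: 58.9
t 7.175 p [0.416 0.151 0.274] yaw -170.0946552543761 zaxis [ 0.004  0.    -1.   ] j [ 0.349  0.108 -0.046  1.414 -0.001  0.176] F [-0.588  0.525 -2.037] w 0.007287581772405285 g 58.86302411556244
tool shift mm [-139.045  -99.382    1.904] turn about tool z rad 0.1065583677804714 alt -3.035034285809322
```

```bash
python3 -m creep '[[[-12,-8,0],[0,0,0]],[[-26,-19,0],[0,0,0]],[[-32,-23,0],[0,0,0]],[[-32,-23,0],[0,0,0]],[[-24,-18,0],[0,0,0]],[[-13,-9,0],[0,0,0.105]],[[0,0,0],[0,0,0]],[[0,0,0],[0,0,0]]]'; python3 go.py 0.57 0.077 0.273 183.8
cat > c.py <<'E'
from h import *
import sys
np.set_printoptions(precision=4,suppress=True)
o=bot.get_obs(); p=np.array(o["eef_pos"]); print("tcp",p)
for n in ("side","top"):
    c=vision.camera(n)
    i=cv2.resize(c["image"][150:300,240:440],(800,600),interpolation=cv2.INTER_CUBIC); cv2.imwrite(f"pics/{n}_{sys.argv[1]}.png",i)
    for q,h in (("lid_carrier_lug",.170),("lid_carrier_saddle",.140),("lid_carrier_mouth",.115),("lid_carrier",0),("rail_mid",None)):
        z=.24 if h is None else p[2]-.155+h
        for r in vision.place_of(c,q)[:2]:
            w=world(c,r["position"],z); print(n,q,round(r["score"],2),np.round(r["position"],1),w,"depth",world(c,r["position"]))
    W=cloud(c).reshape(-1,3); x,y,z=W.T
    m=(abs(x-p[0])<.06)&(abs(y-p[1])<.05)&(z>p[2]-.14)&(z<p[2]-.01)
    P=W[m]
    if len(P)>10: print(n,"pts",len(P),"min",P.min(0),"max",P.max(0),"p2/98",np.percentile(P,[2,98],axis=0))
E
python3 c.py 1
```

```text
clock: 8.18
eef_pos: [0.5684, 0.0764, 0.2712]
tool_rot: [-0.035, 0.999, -0.0, -0.001]
ft_force: [0.6, -0.3, -1.9]
grip_width: 0.0073
grasp_force: 58.8
t 8.175 p [0.568 0.076 0.271] yaw -176.0196683050144 zaxis [-0.002 -0.    -1.   ] j [ 0.134  0.382  0.304  1.496 -0.     0.064] F [ 0.624 -0.333 -1.857] w 0.007276989425494871 g 58.76237332820892
tool shift mm [-1.61   0.477 -1.811] turn about tool z rad 0.00314738182320131 alt -3.138445271766592
tcp [0.5684 0.0764 0.2712]
side lid_carrier_lug 0.69 [331.8 197.6] [0.5674 0.0755 0.2862] depth [0.5636 0.0607 0.2987]
side lid_carrier_saddle 0.57 [333.8 210.4] [0.5704 0.0649 0.2562] depth [ 0.6449  0.354  -0.0007]
side lid_carrier_mouth 0.65 [337.9 215.3] [0.5831 0.074  0.2312] depth [0.6114 0.1795 0.1356]
side lid_carrier 0.74 [332.5 253.9] [0.5705 0.0631 0.1162] depth [0.5965 0.1636 0.0121]
side pts 775 min [0.5337 0.0265 0.1315] max [0.6283 0.1258 0.2612] p2/98 [[0.5374 0.0423 0.1355]
 [0.6266 0.114  0.2582]]
top lid_carrier 0.61 [333.4 211.5] [0.6114 0.0142 0.1162] depth [0.4993 0.0361 0.7131]
top rail_mid 0.62 [339.9 190.2] [0.6317 0.0068 0.24  ] depth [0.519  0.0306 0.7201]
```

View pics/side_1.png

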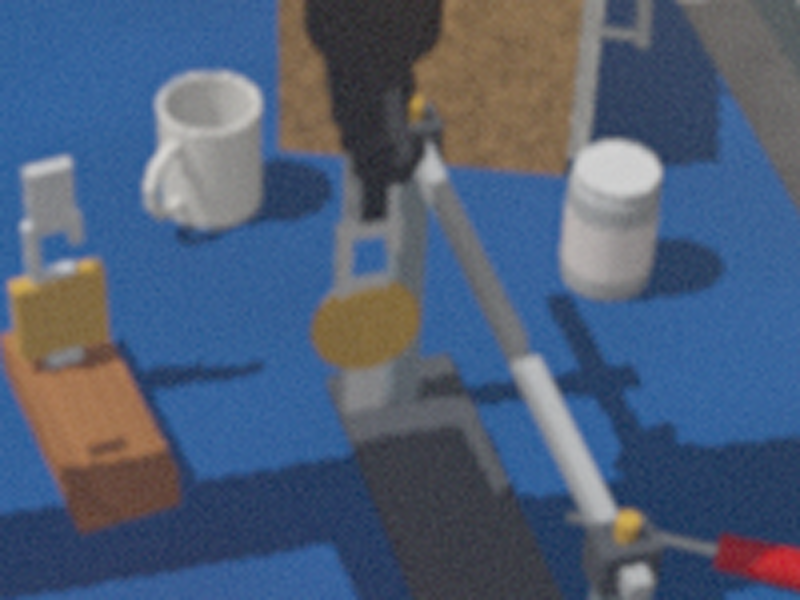

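```bash
cat > d.py <<'E'
from h import *
# carrier vertical structures seen by side depth: bin by z for points near carrier plane
np.set_printoptions(precision=4,suppress=True)
p=np.array(bot.get_obs()["eef_pos"]); c=vision.camera("side"); x,y,z=cloud(c).reshape(-1,3).T
for zz in np.arange(.09,.27,.008):
    m=(abs(x-.57)<.045)&(abs(y-p[1])<.025)&(abs(z-zz)<.004)
    if m.sum(): print(round(zz,3),m.sum(),"x",np.round([x[m].min(),x[m].max()],4),"y",np.round(np.median(y[m]),4))
E
python3 d.py
```

```text
0.114 6 x [0.5642 0.5799] y 0.0754
0.122 22 x [0.5564 0.5806] y 0.0744
0.13 27 x [0.5572 0.5795] y 0.0741
0.138 20 x [0.5564 0.5798] y 0.0744
0.146 22 x [0.5559 0.5786] y 0.0736
0.154 16 x [0.5597 0.5806] y 0.0727
0.162 42 x [0.5436 0.593 ] y 0.071
0.17 47 x [0.5384 0.5978] y 0.0711
0.178 58 x [0.5356 0.6006] y 0.0705
0.186 76 x [0.5353 0.5994] y 0.071
0.194 69 x [0.5361 0.6011] y 0.071
0.202 63 x [0.5382 0.598 ] y 0.0712
0.21 76 x [0.5423 0.594 ] y 0.072
0.218 54 x [0.5498 0.5865] y 0.0748
0.226 13 x [0.5494 0.5664] y 0.0724
0.234 12 x [0.5492 0.5568] y 0.0728
0.242 14 x [0.55   0.5852] y 0.0739
0.25 25 x [0.5492 0.5888] y 0.073
0.258 40 x [0.5493 0.5877] y 0.0746
0.266 30 x [0.5488 0.5867] y 0.0736
```

```bash
python3 -m creep '[[[-8,0,-1],[0,0,0]],[[-10,0,0],[0,0,0]],[[-10,0,0],[0,0,0]],[[-10,0,0],[0,0,0]],[[-10,0,0],[0,0,0]],[[-8,0,0],[0,0,0]],[[-5,0,0],[0,0,0]],[[0,0,0],[0,0,0]]]'; python3 go.py; sed -i 's/x-.57)/x-p[0])/' d.py; python3 d.py
```

```text
clock: 9.82
eef_pos: [0.6302, 0.0808, 0.273]
tool_rot: [-0.034, 0.999, 0.0, -0.0]
ft_force: [-0.1, 0.0, -3.8]
grip_width: 0.0073
grasp_force: 58.8
t 9.825 p [0.63  0.081 0.273] yaw -176.09411145390584 zaxis [-0. -0. -1.] j [0.128 0.518 0.519 1.573 0.    0.059] F [-0.119  0.026 -3.787] w 0.007313812726992823 g 58.77833962440491
0.114 3 x [0.6177 0.6406] y 0.082
0.122 21 x [0.6179 0.6425] y 0.0781
0.13 26 x [0.6159 0.6423] y 0.0787
0.138 21 x [0.6176 0.6414] y 0.0782
0.146 27 x [0.6169 0.6412] y 0.0786
0.154 18 x [0.6137 0.6453] y 0.0764
0.162 30 x [0.6087 0.6469] y 0.0757
0.17 43 x [0.6005 0.6439] y 0.075
0.178 33 x [0.5967 0.6624] y 0.0739
0.186 55 x [0.5962 0.6617] y 0.0736
0.194 51 x [0.5974 0.6607] y 0.0742
0.202 51 x [0.5982 0.6592] y 0.0754
0.21 43 x [0.6023 0.655 ] y 0.0763
0.218 26 x [0.6098 0.6479] y 0.0766
0.226 19 x [0.6101 0.625 ] y 0.0773
0.234 38 x [0.6107 0.6364] y 0.0763
0.242 61 x [0.6104 0.6482] y 0.0761
0.25 24 x [0.6102 0.6497] y 0.0799
0.258 34 x [0.6102 0.6487] y 0.0789
0.266 37 x [0.6112 0.6494] y 0.0777
```

```bash
python3 -m creep '[[[0.5,0,6],[0,0,0]],[[0,0,6],[0,0,0]],[[0,0,4],[0,0,0]],[[0,0,1],[0,0,0]],[[0,0,0],[0,0,0]]]'; python3 -m creep '[[[0,0,1],[0,0,0]],[[0,0,0],[0,0,0]]]'
```

```text
clock: 10.5
eef_pos: [0.6294, 0.0808, 0.2563]
tool_rot: [-0.034, 0.999, 0.0, -0.0]
ft_force: [-0.0, -0.5, -2.5]
grip_width: 0.0074
grasp_force: 58.8
clock: 10.75
eef_pos: [0.6295, 0.0808, 0.2555]
tool_rot: [-0.034, 0.999, 0.0, 0.0]
ft_force: [0.4, 0.4, -2.9]
grip_width: 0.0074
grasp_force: 58.9
```

```bash
python3 -m creep '[[[0,0,1],[0,0,0]],[[0,0,0],[0,0,0]]]'|grep -E 'pos|force';python3 -m creep '[[[0,0,1],[0,0,0]],[[0,0,0],[0,0,0]]]'|grep -E 'pos|force'
```

```text
eef_pos: [0.6295, 0.0808, 0.2554]
ft_force: [-1.3, -0.0, 3.1]
grasp_force: 59.6
eef_pos: [0.6296, 0.0808, 0.2554]
ft_force: [-2.6, 0.0, 6.5]
grasp_force: 60.4
```

```bash
python3 -m creep '[[[0,-5,0],[0,0,0]],[[0,-8,0],[0,0,0]],[[0,-8,0],[0,0,0]],[[0,-8,0],[0,0,0]],[[0,-8,0],[0,0,0]],[[0,-4,0],[0,0,0]],[[0,0,0],[0,0,0]]]'; python3 go.py 0.6335 0 0.2554 183.8
```

```text
clock: 12.12
eef_pos: [0.6334, 0.041, 0.2554]
tool_rot: [-0.034, 0.999, 0.001, 0.002]
ft_force: [-0.7, 3.5, 6.3]
grip_width: 0.0073
grasp_force: 60.1
t 12.125 p [0.633 0.041 0.255] yaw -176.06036068974274 zaxis [ 0.005  0.003 -1.   ] j [ 0.063  0.511  0.464  1.518  0.003 -0.005] F [-0.704  3.535  6.317] w 0.007328486906533315 g 60.12005567550659
tool shift mm [  2.744 -40.948  -0.131] turn about tool z rad 0.002437165729203429 alt -3.13915548786059
```

```bash
python3 -m creep '[[[0.5,-5,0],[0,0,0]],[[0.5,-8,0],[0,0,0]],[[0,-8,0],[0,0,0]],[[0,-8,0],[0,0,0]],[[0,-8,0],[0,0,0]],[[0,-5,0],[0,0,0]],[[0,0,0],[0,0,0]]]'; python3 d.py | head -12; python3 go.py 0.6348 -0.02 0.2554 183.8
```

```text
clock: 13.0
eef_pos: [0.6353, -0.0011, 0.2554]
tool_rot: [-0.034, 0.999, 0.001, 0.002]
ft_force: [-0.2, 2.4, 6.2]
grip_width: 0.0075
grasp_force: 60.1
0.098 10 x [0.6241 0.6463] y -0.0017
0.106 21 x [0.6224 0.6469] y -0.0027
0.114 24 x [0.6235 0.6469] y -0.0023
0.122 22 x [0.6234 0.647 ] y -0.0025
0.13 24 x [0.6241 0.6476] y -0.004
0.138 21 x [0.6181 0.6532] y -0.0051
0.146 34 x [0.6091 0.6572] y -0.0055
0.154 45 x [0.6057 0.6574] y -0.0071
0.162 44 x [0.6022 0.6543] y -0.0066
0.17 60 x [0.6009 0.6488] y -0.0079
0.178 53 x [0.6031 0.6664] y -0.0071
0.186 52 x [0.6058 0.6619] y -0.0061
t 13.05 p [ 0.635 -0.001  0.255] yaw -176.06169580806923 zaxis [ 0.005  0.002 -1.   ] j [-0.003  0.513  0.466  1.519  0.002 -0.072] F [-0.299  2.137  5.851] w 0.007374220049566698 g 60.12983858585358
tool shift mm [  1.793 -18.837  -0.067] turn about tool z rad 0.0024138635185013916 alt -3.1391787900712917
```

```bash
python3 -m creep '[[[0,-3,0],[0,0,0]],[[0,-3,0],[0,0,0]],[[0,-2,0],[0,0,0]],[[0,-2,0],[0,0,0]],[[0,-2,0],[0,0,0]],[[0,0,0],[0,0,0]]]'|grep -E 'pos|force'; python3 -m creep '[[[0,-2,0],[0,0,0]],[[0,-2,0],[0,0,0]],[[0,0,0],[0,0,0]]]'|grep -E 'pos|force'; python3 -m creep '[[[0,-2,0],[0,0,0]],[[0,-2,0],[0,0,0]],[[0,0,0],[0,0,0]]]'|grep -E 'pos|force'
```

```text
eef_pos: [0.6361, -0.0125, 0.2553]
ft_force: [-0.0, 3.5, 5.8]
grasp_force: 59.9
eef_pos: [0.6348, -0.0187, 0.2522]
ft_force: [-0.5, 0.8, -3.3]
grasp_force: 58.8
eef_pos: [0.6354, -0.0225, 0.2529]
ft_force: [0.3, -0.3, -2.6]
grasp_force: 58.7
```

```bash
python3 -m creep '[[[0,0,2],[0,0,0]],[[0,0,1],[0,0,0]],[[0,0,0],[0,0,0]]]'|grep -E 'pos|force'; python3 -m creep '[[[0,0,1],[0,0,0]],[[0,0,1],[0,0,0]],[[0,0,0],[0,0,0]]]'|grep -E 'pos|force'; python3 go.py
```

```text
eef_pos: [0.6354, -0.022, 0.2501]
ft_force: [0.3, 0.4, -2.6]
grasp_force: 58.7
eef_pos: [0.6354, -0.022, 0.2482]
ft_force: [0.5, 0.1, -2.7]
grasp_force: 58.7
t 15.3 p [ 0.635 -0.022  0.248] yaw -176.09012216616296 zaxis [-0.  0. -1.] j [-0.035  0.519  0.458  1.51   0.    -0.103] F [ 0.459  0.111 -2.693] w 0.007186319454131182 g 58.735336661338806
```

Floor expected at TCP z ≈ 0.2474.

```bash
python3 -m creep '[[[0,0,0.7],[0,0,0]],[[0,0,0],[0,0,0]]]'|grep -E 'pos|force'; python3 -m creep '[[[0,0,0.5],[0,0,0]],[[0,0,0],[0,0,0]]]'|grep -E 'pos|force'; python3 d.py
```

```text
eef_pos: [0.6355, -0.0221, 0.2475]
ft_force: [0.1, -0.1, -2.7]
grasp_force: 58.7
eef_pos: [0.6355, -0.0221, 0.2475]
ft_force: [0.2, -0.6, -1.4]
grasp_force: 59.0
0.09 9 x [0.6237 0.6467] y -0.0236
0.098 21 x [0.6228 0.6467] y -0.0238
0.106 26 x [0.6226 0.6463] y -0.0242
0.114 24 x [0.6225 0.6467] y -0.0248
0.122 19 x [0.6233 0.6468] y -0.0256
0.13 19 x [0.6201 0.653 ] y -0.0272
0.138 46 x [0.6066 0.6605] y -0.028
0.146 38 x [0.6049 0.6601] y -0.028
0.154 49 x [0.6021 0.6592] y -0.0288
0.162 62 x [0.6014 0.6554] y -0.029
0.17 59 x [0.6016 0.652 ] y -0.0283
0.178 52 x [0.6031 0.6493] y -0.0282
0.186 49 x [0.609  0.6452] y -0.0277
0.194 46 x [0.6157 0.6423] y -0.0248
0.202 15 x [0.616 0.634] y -0.0251
0.21 9 x [0.6165 0.623 ] y -0.0258
0.218 16 x [0.6154 0.6537] y -0.0239
0.226 27 x [0.6165 0.6534] y -0.0252
0.234 55 x [0.615  0.6549] y -0.0265
0.242 47 x [0.6167 0.6535] y -0.0288
0.25 24 x [0.6192 0.6515] y -0.0256
0.258 38 x [0.6204 0.6501] y -0.0337
0.266 32 x [0.6199 0.6446] y -0.0355
```

```bash
python3 -m creep '[[[0,0,0],[0,0,0]],[[0,0,0],[0,0,0]],[[0,0,0],[0,0,0]],[[0,0,0],[0,0,0]]]' 40; python3 -m creep '[[[0,0,-10],[0,0,0]],[[0,0,-20],[0,0,0]],[[0,0,-30],[0,0,0]],[[0,0,-30],[0,0,0]],[[0,0,-20],[0,0,0]]]'; python3 -m creep '[[[30,0,-20],[0,0,0]],[[50,0,0],[0,0,0]],[[50,0,0],[0,0,0]],[[50,0,0],[0,0,0]],[[40,0,0],[0,0,0]],[[0,0,0],[0,0,0]],[[0,0,0],[0,0,0]],[[0,0,0],[0,0,0]],[[0,0,0],[0,0,0]],[[0,0,0],[0,0,0]],[[0,0,0],[0,0,0]],[[0,0,0],[0,0,0]]]'; python3 -m creep '[[[0,0,0],[0,0,0]],[[0,0,0],[0,0,0]],[[0,0,0],[0,0,0]],[[0,0,0],[0,0,0]],[[0,0,0],[0,0,0]],[[0,0,0],[0,0,0]],[[0,0,0],[0,0,0]],[[0,0,0],[0,0,0]],[[0,0,0],[0,0,0]],[[0,0,0],[0,0,0]],[[0,0,0],[0,0,0]],[[0,0,0],[0,0,0]]]' >/dev/null
cat > e.py <<'E'
from h import *
for k in range(2):
    c=vision.camera("side"); x,y,z=cloud(c).reshape(-1,3).T
    for zz in (.1,.12,.17,.234,.25,.265,.275):
        m=(abs(x-.635)<.045)&(abs(y+.025)<.03)&(abs(z-zz)<.005)
        print(zz,m.sum(),np.round([x[m].min(),x[m].max(),np.median(y[m])],4) if m.any() else "")
    m=(abs(x-.635)<.02)&(abs(y+.025)<.03)&(z<.32); print("top",np.nanpercentile(z[m],99.5))
cv2.imwrite("pics/end.png",cv2.resize(c["image"][150:300,240:440],(800,600),interpolation=cv2.INTER_CUBIC))
E
python3 e.py
```

```text
clock: 16.35
eef_pos: [0.6356, -0.0221, 0.2472]
tool_rot: [-0.034, 0.999, -0.0, 0.0]
ft_force: [-0.5, -0.4, 0.5]
grip_width: 0.0401
grasp_force: 0.0
clock: 16.98
eef_pos: [0.6357, -0.0221, 0.3598]
tool_rot: [-0.034, 0.999, -0.0, 0.002]
ft_force: [0.3, 0.8, 0.1]
grip_width: 0.04
grasp_force: 0.0
clock: 18.48
eef_pos: [0.4161, -0.037, 0.377]
tool_rot: [-0.034, 0.999, 0.0, -0.0]
ft_force: [-0.3, -0.1, 0.5]
grip_width: 0.0399
grasp_force: 0.0
0.1 28 [ 0.6218  0.6457 -0.0258]
0.12 31 [ 0.6226  0.6474 -0.0248]
0.17 71 [ 0.6015  0.6522 -0.0295]
0.234 91 [ 0.6158  0.6545 -0.0272]
0.25 47 [ 0.6187  0.6509 -0.025 ]
0.265 45 [ 0.6202  0.6502 -0.0242]
0.275 51 [ 0.6198  0.6493 -0.0252]
top 0.2846892676721211
0.1 29 [ 0.6229  0.6463 -0.025 ]
0.12 27 [ 0.6217  0.6479 -0.0247]
0.17 71 [ 0.601   0.6516 -0.0286]
0.234 88 [ 0.6154  0.655  -0.0278]
0.25 51 [ 0.6196  0.6516 -0.0244]
0.265 50 [ 0.6192  0.6496 -0.0251]
0.275 49 [ 0.6197  0.6515 -0.0249]
top 0.2839612590169247
```

View pics/end.png

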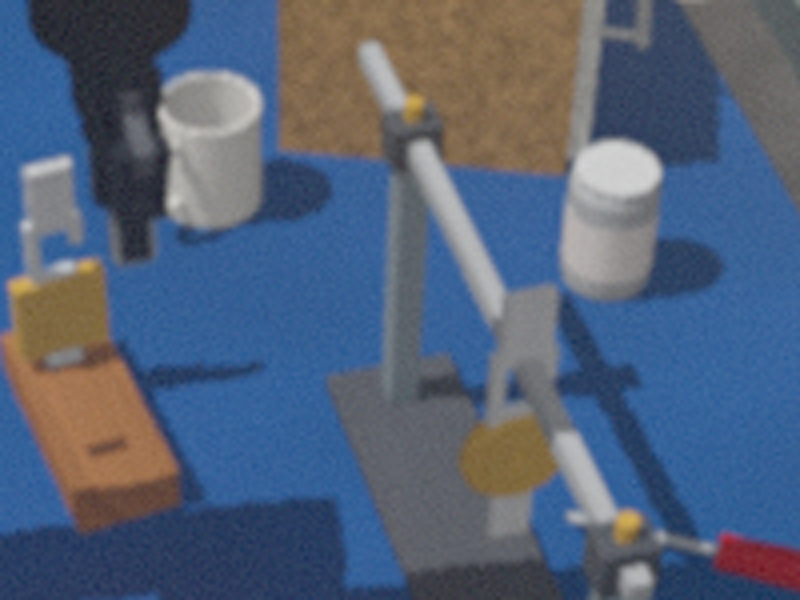

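The picture shows the lid carrier hanging upright and still in the notch at about (525,330). Its top is at 0.284 m, so the saddle is at 0.232 m. The plaque carrier is still in its socket at about (55,300), and the gripper is well clear.

```bash
python3 -c "
from workcell import workorder
print(workorder.job_done())"
```

```text
the job is handed in; nothing more can be done
None
```

The lid carrier hangs upright and still in the rail's notch, slid there from the left half without lifting. The plaque carrier is still in its socket, and the job was handed in at about 20 s of the 64 s; no verdict came back.

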